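# Run the optical carriers home on the bench rail

## Robot

A 7-joint arm with a two-finger parallel gripper is mounted at the origin on a cart in front of the work surface, level with it; the furniture and walls round the work are solid. World frame = base frame: x ahead of the robot, y to its left, z up, the work surface at z = 0. Lengths are in m, angles in rad, forces in N, time in s.
With the tool pointing down it reaches from about 0.4 to 0.875 m from the base axis. Payload 19.3 kg.
Tool frame: the origin (TCP) lies midway between the tips of the shut fingers; the grasp point (between the pads) lies 19 mm behind it; z points along the fingers, y is the line along which they close (so a half turn about z gives the same grasp; the last joint's range is limited). The gripper opens to 85 mm and grips with 20 to 120 N. Pads are 22 mm wide; open, the fingers measure 114 mm over their backs; the gripper's body (76 mm by 85 mm) begins 54 mm behind the grasp point. The pads swing forward as they close: fully open they stand 13 mm farther back than shut.
Start: joints at [1.254, 0.521, -0.036, 1.599, 0.021, 1.021, -0.113], TCP at [0.153, -0.606, 0.231] pointing down, gripper open.
Joint ranges: [-2.91, 2.91], [-0.3, 2.13], [-1.5, 1.42], [0.17, 2.43], [-1.26, 4.41], [0.16, 1.93], [-2.52, 2.52]. Speed limits (rad/s): [1.89, 1.89, 2.39, 2.39, 3.01, 3.01, 3.01].

## Interface

Orientations are given as [roll, pitch, yaw] about the fixed x, y, z axes, in that order (R = Rz(yaw) Ry(pitch) Rx(roll)).
In Python, from workcell import * gives the robot as it stands. The module is installed in compiled form; this text tells all that it offers.
- The arm moves only by the tool play_rows, never from a script. Its argument "deltas" is a list of rows, each a list of 7 numbers: the shift along the tool's x, y, z in units of 500 mm (1.0 is 500 mm), then the turn, a rotation vector about the tool's x, y, z in units of 120 degrees (1.0 is 120 degrees), then the closure, from 0 (fully open) to 1 (shut). A call has 1 to 10 rows; each row is the pose to reach, as a shift and turn from the pose commanded when the call began, along the tool's axes at that moment; what a row does not reach only later rows make up. A row lasts 1/10 s, in which the tool goes at most 50 mm and 8.59 degrees, less where a joint would pass 70% of its speed; a pose out of reach is approached as far as the arm can. A call with a number of a shift or a turn outside -1 to 1 is refused whole. A call with a gripper value outside its range is refused whole. The fingers move at their own pace and stop on an object; "newtons" is the grip in N (left out, the last holds). Time passes only in rows, so rows that repeat a pose let the fingers close. It gives the time, the measured TCP pose, the force, the opening and the grip force at its end, in the units of the state.
- observe(): the state, without advancing time (a new reading comes with each control period).
- grab_frame(name): name is "side" or "top"; returns the picture (480x640x3 uint8, red, green, blue); there is no depth.
- get_calibration(name): a dict with "fovy" (degrees; the focal length in pixels is half the picture's height over the tangent of half this angle, whatever the lens; pixels are square), "cx", "cy" (the principal point, pixels), "xyz" and "rotation" of the camera in the world. Camera axes: x right, y down, z forward; pixel columns grow to the right and rows downward; lengths in m; the calibration is good to about 2 mm. A picture is of the moment at which its call begins. get_calibration takes no time and is no camera call.
- job_done(): hands the job in; it is judged then, once.
The state is a dict: "clock": time; "qpos": joint angles; "qd": joint speeds; "joint_efforts": joint torques, N m; "position": TCP position; "tool_rot": TCP orientation; "force": force on the tool from outside, world axes, zero at the start; "moment": the same for the moment, N m; "grip_width": finger opening in m; "finger_force": force on a finger pad.
Only numpy, scipy, OpenCV 4.12 (cv2) and the standard library are available. Lean on these libraries where they do the work, as an engineer would, in place of code of your own. Each camera call takes 0.05 s, during which the arm holds its last target. There are 200 camera calls.

## Task

Push the row of three touching carriers along the aluminium rail as one train, pushing only on the rearmost carrier (the one farthest from the end stop), until the front one is home against the end stop and no gaps are left in the row. Do not lift or tip any carrier, do not touch the other two, and leave the things beside the rail where they stand; finish clear of everything.

Things in the scene. Friction and masses are not known exactly. Their poses are not given: they have to be found in the camera images.
- rail: Straight aluminium rail fixed on the table, 40 mm wide (x), 22 high, lying along its y. Origin on the centre line, at table height. The rail runs from y = -160 mm (open end) to y = +190 mm, where an end stop plate stands (57 mm wide, 12 thick, 44 high). The rail's +y points from the open end to the stop (roughly to the robot's left).
- stop_face (a point): The middle of the end stop's contact face, at the height of the rail's top (22 mm above the table); axes as the rail's. The face is 57 mm wide and reaches 22 mm above this point.
- carrier_lens: Dark metal saddle block 40 mm long (y, along the rail), 57 wide (x), 22 high, flat ends; 12 mm skirts hang beside the rail, 1.5 mm play. Origin: centre of the underside on the rail top; block z 0 to 22 mm. 0.14 to 0.28 kg. Carries a round bare-metal lens ring, 30 mm across and 10 mm thick, upright on the middle of the block; top 49 mm above the origin. Row order varies; gaps under 1 mm.
- carrier_filter: Dark metal saddle block 40 mm long (y, along the rail), 57 wide (x), 22 high, flat ends; 12 mm skirts hang beside the rail, 1.5 mm play. Origin: centre of the underside on the rail top; block z 0 to 22 mm. 0.14 to 0.28 kg. Carries a square bare-metal filter frame with a clear pane, 34 mm wide and 8 mm thick, upright on the middle of the block; top 49 mm above the origin.
- carrier_post: Dark metal saddle block 40 mm long (y, along the rail), 57 wide (x), 22 high, flat ends; 12 mm skirts hang beside the rail, 1.5 mm play. Origin: centre of the underside on the rail top; block z 0 to 22 mm. 0.14 to 0.28 kg. Carries a bare steel post, 10 mm across, upright on the middle of the block; top 46 mm above the origin.
- beaker: Bystander: empty beaker, 52x56x70 mm, loose on the table; origin under its centre.
- dropper: Bystander: small white dropper bottle, 29 mm across, 90 mm high, loose on the table; origin under its centre.
- cap: Bystander: loose blue bottle cap, 53 mm across, 25 mm high, lying on the table; origin under its centre.
- dish: Bystander: covered petri dish, 62 mm across, 14 mm high, lying on the table; origin under its centre.
Things that resemble listed ones, but are neither listed nor needed, are in the scene too. What is shaped like the carrier_filter but red is not meant. Leave any turquoise look-alike of the carrier_post alone.

How it is judged:
By the outcome, as a careful person would: the job done as asked, in the order asked, and still so for the second after the job is handed in, with the robot touching nothing.
It also fails if it takes over 38 s, if anything falls off the work surface, if the arm or the gripper's body presses on something with over 40 N, if the wrist force passes 120 N, or if a joint passes its speed limit or range.

## Working session

There is one attempt and no reset: what is moved stays moved. The work goes in short steps, Python scripts to look and compute and a tool call to move; the robot and the scene stay as the last step left them, time stands still between calls to the robot, and variables do not carry over. Pictures are saved under pics/ and viewed, at most 10 in all, crops included, and the job is handed in when it is done.

Besides the shell and the picture viewer there is one more tool, called after "Call:" as a command line: name --pt "numbers of a row" for each row, then --argument value for the rest. play_rows: Moves the arm, as the interface text tells. Its arguments: {"type":"object","properties":{"deltas":{"type":"array"},"newtons":{"type":"number"}},"required":["deltas"]}

```bash
mkdir -p pics; python3 - <<'E'
from workcell import *
import cv2
for n in("top","side"):
    cv2.imwrite(f"pics/{n}0.png",grab_frame(n)[:,:,::-1]); print(n,get_calibration(n))
s=observe();print(s)
E
```

```text
top {'fovy': 42.125990383672054, 'cx': 314.7314166120542, 'cy': 239.24638506069613, 'xyz': array([ 0.39821456, -0.12411076,  0.97899239]), 'rotation': array([-2.95863051, -0.01146406, -1.58010702])}
side {'fovy': 57.64451068085237, 'cx': 321.5571970001463, 'cy': 240.13291452390484, 'xyz': array([0.4961751 , 0.51794329, 0.59482778]), 'rotation': array([-2.27162603,  0.00474816, -3.08043798])}
{'clock': 0.1, 'qpos': array([ 1.25381022,  0.52195592, -0.03632285,  1.59993829,  0.0211667 ,
        1.02109967, -0.11281472]), 'qd': array([-1.90185215e-04, -1.57814009e-03, -1.01508413e-03, -1.89634539e-03,
       -5.95279133e-05,  6.24542691e-04, -2.08824731e-04]), 'joint_efforts': array([ 3.98829376e-03, -9.28495789e+01,  1.98421597e+00, -3.70537841e+01,
        1.81998569e-02,  5.33269733e-03, -4.26542130e-06]), 'position': array([ 0.1525814 , -0.60578134,  0.23078693]), 'tool_rot': array([-3.14057581e+00,  4.49005936e-05,  2.46738819e-01]), 'force': array([-0.52121284,  0.89750499, -0.40671398]), 'moment': array([-0.02821481,  0.02934711,  0.0237742 ]), 'finger_force': 0.0, 'grip_width': 0.08505187275585806}
```

View pics/top0.png

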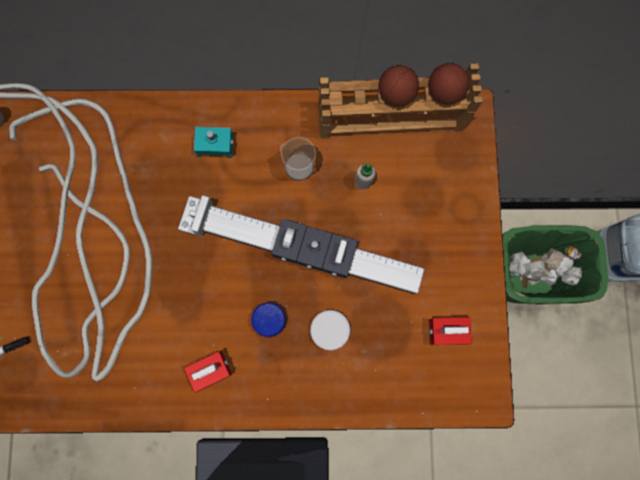

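View pics/side0.png

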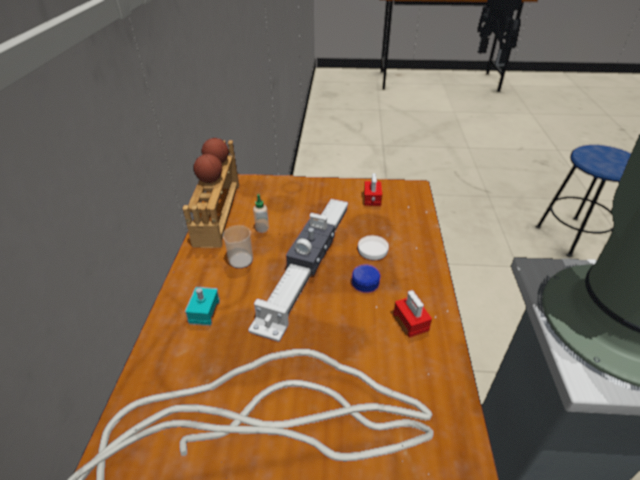

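The top picture shows the rail running from its open end at about (420,280) to the stop at about (203,216). The carrier train sits between (275,235) and (355,262), and its rear end is at about (355,262). I'll enlarge that area for closer reading.

```bash
cat > h.py <<'E'
import numpy as np, cv2
from scipy.spatial.transform import Rotation as R
from workcell import *
def cam(n):
    c=get_calibration(n); f=240/np.tan(np.radians(c["fovy"]/2)); return c,f,R.from_euler("xyz",c["rotation"]).as_matrix()
def px2w(n,u,v,z):
    c,f,M=cam(n); d=M@np.array([(u-c["cx"])/f,(v-c["cy"])/f,1]); return c["xyz"]+d*(z-c["xyz"][2])/d[2]
def w2px(n,p):
    c,f,M=cam(n); q=M.T@(np.array(p)-c["xyz"]); return c["cx"]+f*q[0]/q[2], c["cy"]+f*q[1]/q[2]
E
python3 - <<'E'
from h import *
im=cv2.imread("pics/top0.png")[185:305,175:435]
cv2.imwrite("pics/c1.png",cv2.resize(im,None,fx=3,fy=3,interpolation=cv2.INTER_CUBIC))
E
```

```text
(no output)
```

View pics/c1.png

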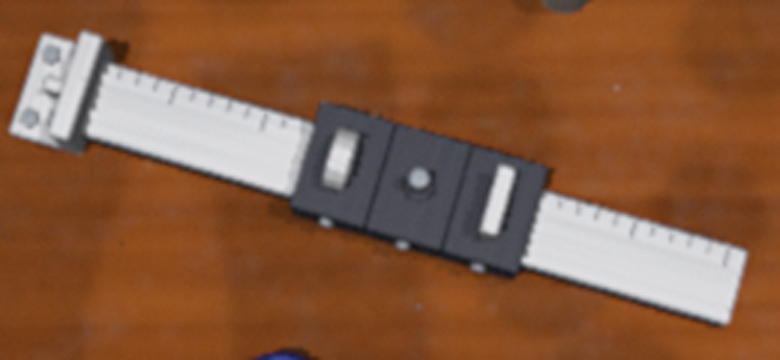

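In the crop, the row from stop to rear reads lens, post, filter, so the filter carrier is the one to push. Its rear top edge runs from (550,167) to (515,272). The rail's open end is at (747,250) and (727,325), and the stop's top front edge runs from (105,40) to (75,140).

```bash
python3 - <<'E'
from h import *
P=lambda x,y,z:px2w("top",175+x/3,185+y/3,z)
a,b=P(747,250,.022),P(727,325,.022)
r1,r2=P(550,167,.044),P(515,270,.044); f1,f2=P(321,103,.044),P(293,207,.044)
s1,s2=P(105,40,.044),P(75,140,.044)
n=np.linalg.norm
print("widths rail,train,stop",n(a-b),n(r1-r2),n(f1-f2),n(s1-s2))
e,r,f,s=(a+b)/2,(r1+r2)/2,(f1+f2)/2,(s1+s2)/2
print(e,r,f,s,"len train",n(r-f),"end-stop",n((s-e)[:2]),"f-s",n(f-s))
d=(s-e)[:2]; d/=n(d); print("d",d,"yaw",np.arctan2(-d[0],d[1]), np.arctan2(*(-(f-r)[:2]*[1,-1])))
print("lateral of r,f", [np.cross(d,(p-e)[:2]) for p in(r,f)],"along",[d@(p-e)[:2] for p in (r,f,s)])
for nm,u,v,z in(("dish",330,330,.014),("cap",268,320,.025),("beaker",300,172,0.0),("dropper",365,182,.0)):
    p=px2w("top",u,v,z);q=(p-e)[:2];print(nm,p,"along",d@q,"lat",np.cross(d,q))
# side check
print("side px", [np.round(w2px("side",p),1) for p in(e,r,s)])
yaw=np.arctan2(-d[0],d[1]); o=observe()
tr=R.from_euler("xyz",o["tool_rot"]);
print("rotvec/120deg",(tr.inv()*R.from_euler("xyz",[np.pi,0,yaw])).as_rotvec()/np.radians(120))
for back in (.04,.02):
  t=np.r_[r[:2]-d*(back+.0145),.12]; print("target",t,"tool shift units",tr.inv().apply(t-o["position"])/.5)
E
```

```text
widths rail,train,stop 0.04051344014504508 0.05585521286351604 0.05557478420649577 0.05415362414233963
[ 0.50871049 -0.29990817  0.022     ] [ 0.54214079 -0.19358099  0.044     ] [ 0.575676   -0.07944122  0.044     ] [0.61028384 0.03148874 0.044     ] len train 0.11896426264689043 end-stop 0.3466136953045794 f-s 0.11620309274821403
d [0.29304481 0.95609871] yaw -0.297409914007623 -0.2857667353229623
lateral of r,f [array(-0.00080404), array(0.00058106)] along [np.float64(0.11145585617924879), np.float64(0.23041205530478745), np.float64(0.34661369530457947)]
dish [ 0.4349275  -0.15894095  0.014     ] along 0.11315685321230716 lat 0.11185353557328828
cap [ 0.45038803 -0.06453216  0.025     ] along 0.20795160385236064 lat 0.1247377446493845
beaker [ 0.6908879  -0.11404749  0.        ] along 0.23108730116421133 lat -0.11971407494360164
dropper [ 0.67338348 -0.21968976  0.        ] along 0.12495327661899909 lat -0.13393604316620908
side px [array([339.2, 201. ]), array([321.7, 221.3]), array([273. , 301.9])]
rotvec/120deg [-4.67632708e-04  1.53000257e-04  2.59811848e-01]
target [ 0.52616985 -0.24568836  0.12      ] tool shift units [ 0.90045819 -0.51565631  0.22205789]
target [ 0.53203074 -0.22656639  0.12      ] tool shift units [ 0.92116579 -0.54987903  0.22209176]<stdin>:11: DeprecationWarning: Arrays of 2-dimensional vectors are deprecated. Use arrays of 3-dimensional vectors instead. (deprecated in NumPy 2.0)
<stdin>:13: DeprecationWarning: Arrays of 2-dimensional vectors are deprecated. Use arrays of 3-dimensional vectors instead. (deprecated in NumPy 2.0)
```

The measurements agree with the given sizes: rail 40.5 mm wide, train 119 mm long, and 116 mm left to travel. Next I'll move above the rail behind the train with the fingers shut.

Call:
play_rows --pt "0.04 -0.02 0.01 0 0 0.01 1" --pt "0.12 -0.07 0.03 0 0 0.03 1" --pt "0.2 -0.115 0.05 0 0 0.06 1" --pt "0.28 -0.16 0.07 0 0 0.08 1" --pt "0.36 -0.205 0.09 0 0 0.1 1" --pt "0.44 -0.25 0.11 0 0 0.13 1" --pt "0.52 -0.3 0.13 0 0 0.15 1" --pt "0.6 -0.345 0.15 0 0 0.17 1" --pt "0.68 -0.39 0.165 0 0 0.195 1" --pt "0.76 -0.435 0.18 0 0 0.22 1" --newtons 40

```text
clock: 1.1
position: [0.469, -0.3008, 0.1408]
tool_rot: [-3.142, 0.0, -0.216]
force: [0.6, -0.7, -1.0]
grip_width: -0.0001
finger_force: 0.0
```

```bash
cat > go.py <<'E'
from h import *
import sys
e=np.array([.5087,-.2999]); d=np.array([np.sin(.295),np.cos(.295)])
o=observe(); tr=R.from_euler("xyz",o["tool_rot"])
def st(al,z,lat=0): # TCP along rail from open end, lat toward rail +x
    t=np.r_[e+d*al+lat*np.array([d[1],-d[0]]),z]; return np.round(tr.inv().apply(t-o["position"])/.5,4)
q=o["position"][:2]-e
print("clock",o["clock"],"along",d@q,"lat",q@[d[1],-d[0]],"z",o["position"][2],"F rail",o["force"][:2]@d,o["force"],"w",o["grip_width"])
print("rot",np.round((tr.inv()*R.from_euler("xyz",[np.pi,0,-.295])).as_rotvec()/np.radians(120),4))
for a in sys.argv[1:]: print(a,st(*map(float,a.split(","))))
E
python3 go.py .057,.12 .057,.028
```

```text
clock 1.1 along -0.012413039010444004 lat -0.03773532761030609 z 0.14078419370129328 F rail -0.48374300960913985 [ 0.56009607 -0.67577739 -1.01576152] w -0.00013089054507209213
rot [-0.      0.0002  0.0376]
.057,.12 [ 0.0862 -0.1325  0.0415]
.057,.028 [ 0.0863 -0.1324  0.2255]
```

Call:
play_rows --pt "0.04 -0.06 0.02 0 0 0.015 1" --pt "0.075 -0.11 0.04 0 0 0.03 1" --pt "0.086 -0.132 0.06 0 0 0.0375 1" --pt "0.086 -0.132 0.1 0 0 0.0375 1" --pt "0.086 -0.132 0.14 0 0 0.0375 1" --pt "0.086 -0.132 0.16 0 0 0.0375 1" --pt "0.086 -0.132 0.16 0 0 0.0375 1" --pt "0.086 -0.132 0.16 0 0 0.0375 1"

```text
clock: 1.9
position: [0.5242, -0.2472, 0.0618]
tool_rot: [3.142, -0.0, -0.293]
force: [0.1, -0.5, 0.5]
grip_width: -0.0004
finger_force: 0.0
```

```bash
python3 go.py .057,.028 .085,.028; python3 -c "
from h import *
im=cv2.cvtColor(grab_frame('side'),cv2.COLOR_RGB2BGR)[160:350,210:400]
cv2.imwrite('pics/s1.png',cv2.resize(im,None,fx=3,fy=3,interpolation=cv2.INTER_CUBIC))"
```

```text
clock 1.9 along 0.05491975262799344 lat -0.0005206105987987482 z 0.06177504435055353 F rail -0.418022085571187 [ 0.07784737 -0.4605502   0.47517964] w -0.0003527355530538324
rot [ 0.     -0.0001  0.001 ]
.057,.028 [ 0.001  -0.0042  0.0676]
.085,.028 [ 0.0012 -0.0602  0.0675]
```

View pics/s1.png

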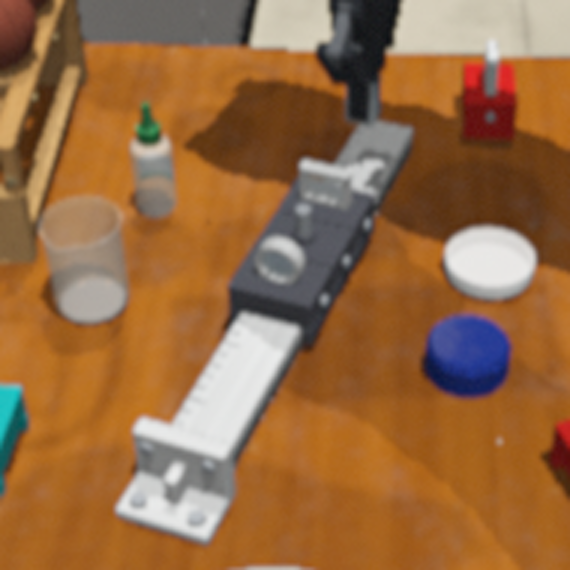

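The fingertip at crop (365,105) is over the rail and centred behind the train. I'll descend and close in.

Call:
play_rows --pt "0.001 -0.005 0.03 0 0 0.001 1" --pt "0.001 -0.01 0.06 0 0 0.001 1" --pt "0.001 -0.03 0.0675 0 0 0.001 1" --pt "0.001 -0.05 0.0675 0 0 0.001 1" --pt "0.0015 -0.06 0.0675 0 0 0.001 1" --pt "0.0015 -0.066 0.0675 0 0 0.001 1" --pt "0.0015 -0.072 0.0675 0 0 0.001 1" --pt "0.0015 -0.076 0.0675 0 0 0.001 1" --pt "0.0015 -0.08 0.0675 0 0 0.001 1" --pt "0.0015 -0.08 0.0675 0 0 0.001 1"

```text
clock: 2.95
position: [0.5364, -0.2088, 0.0276]
tool_rot: [-3.141, -0.0, -0.295]
force: [0.3, 0.7, -0.3]
grip_width: 0.0002
finger_force: 0.0
```

```bash
python3 go.py .1,.028 .15,.028 .21,.028
```

```text
clock 2.95 along 0.0952613755198013 lat -5.84801954265456e-06 z 0.027641113150855722 F rail 0.74661314491856 [ 0.33352503  0.67897437 -0.26169556] w 0.00022533543847199012
rot [-0.     -0.0001  0.0002]
.1,.028 [ 0.     -0.0095 -0.0007]
.15,.028 [ 1.000e-04 -1.095e-01 -7.000e-04]
.21,.028 [ 1.000e-04 -2.295e-01 -7.000e-04]
```

Call:
play_rows --pt "0 -0.002 0 0 0 0 1" --pt "0 -0.006 0 0 0 0 1" --pt "0 -0.01 0 0 0 0 1" --pt "0 -0.015 0 0 0 0 1" --pt "0 -0.02 0 0 0 0 1" --pt "0 -0.025 0 0 0 0 1" --pt "0 -0.03 0 0 0 0 1" --pt "0 -0.034 0 0 0 0 1" --pt "0 -0.037 0 0 0 0 1" --pt "0 -0.039 0 0 0 0 1"

```text
clock: 3.95
position: [0.542, -0.1901, 0.0275]
tool_rot: [-3.142, 0.0, -0.295]
force: [-1.4, -3.4, 0.1]
grip_width: 0.0002
finger_force: 1.8
```

```bash
python3 go.py .15,.028 .21,.028;python3 -c "
from h import *
im=cv2.cvtColor(grab_frame('side'),cv2.COLOR_RGB2BGR)[160:350,210:400]
cv2.imwrite('pics/s2.png',cv2.resize(im,None,fx=3,fy=3,interpolation=cv2.INTER_CUBIC))"
```

```text
clock 3.95 along 0.1147586099605683 lat -8.904161773559053e-05 z 0.027535502705549494 F rail -3.6413376344399144 [-1.42886616 -3.37155317  0.07951886] w 0.00020928772041712545
rot [-0.      0.      0.0002]
.15,.028 [ 0.0002 -0.0705 -0.0009]
.21,.028 [ 0.0003 -0.1905 -0.0009]
```

View pics/s2.png

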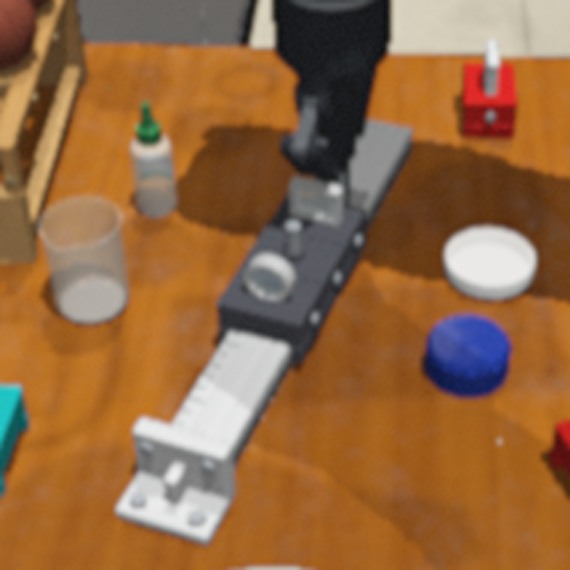

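The train has moved as one, with the finger on the rear face of the filter carrier and no gaps visible at crop (220–360, 190–320). I'll keep pushing.

Call:
play_rows --pt "0 -0.003 -0.0005 0 0 0 1" --pt "0 -0.009 -0.0005 0 0 0 1" --pt "0 -0.016 -0.0005 0 0 0 1" --pt "0 -0.023 -0.0005 0 0 0 1" --pt "0 -0.03 -0.0005 0 0 0 1" --pt "0 -0.037 -0.0005 0 0 0 1" --pt "0 -0.044 -0.0005 0 0 0 1" --pt "0 -0.051 -0.0005 0 0 0 1" --pt "0 -0.058 -0.0005 0 0 0 1" --pt "0 -0.065 -0.0005 0 0 0 1"

```text
clock: 5.0
position: [0.5515, -0.1588, 0.0278]
tool_rot: [-3.142, 0.0, -0.295]
force: [-0.8, -2.4, -1.7]
grip_width: -0.0004
finger_force: 1.4
```

Call:
play_rows --pt "0 -0.007 0 0 0 0 1" --pt "0 -0.014 0 0 0 0 1" --pt "0 -0.021 0 0 0 0 1" --pt "0 -0.028 0 0 0 0 1" --pt "0 -0.035 0 0 0 0 1" --pt "0 -0.042 0 0 0 0 1" --pt "0 -0.049 0 0 0 0 1" --pt "0 -0.056 0 0 0 0 1" --pt "0 -0.062 0 0 0 0 1" --pt "0 -0.067 0 0 0 0 1"

```text
clock: 6.0
position: [0.5612, -0.1268, 0.0278]
tool_rot: [-3.142, 0.0, -0.295]
force: [-1.0, -3.0, -0.1]
grip_width: 0.0001
finger_force: 1.4
```

```bash
python3 go.py .2,.028 .21,.028
```

```text
clock 6.0 along 0.1808955586152671 lat -9.875090388085648e-05 z 0.027793918980935344 F rail -3.1245661646604534 [-0.96613514 -2.97205875 -0.06697894] w 0.00010971472241448423
rot [-0.      0.      0.0002]
.2,.028 [ 0.0002 -0.0382 -0.0004]
.21,.028 [ 0.0002 -0.0582 -0.0004]
```

Call:
play_rows --pt "0 -0.004 0 0 0 0 1" --pt "0 -0.009 0 0 0 0 1" --pt "0 -0.014 0 0 0 0 1" --pt "0 -0.019 0 0 0 0 1" --pt "0 -0.024 0 0 0 0 1" --pt "0 -0.028 0 0 0 0 1" --pt "0 -0.032 0 0 0 0 1" --pt "0 -0.036 0 0 0 0 1" --pt "0 -0.04 0 0 0 0 1" --pt "0 -0.043 0 0 0 0 1"

```text
clock: 7.0
position: [0.5675, -0.1063, 0.0278]
tool_rot: [-3.142, -0.0, -0.295]
force: [-1.0, -1.3, -0.1]
grip_width: 0.0
finger_force: 1.4
```

Call:
play_rows --pt "0 -0.002 0 0 0 0 1" --pt "0 -0.004 0 0 0 0 1" --pt "0 -0.006 0 0 0 0 1" --pt "0 -0.008 0 0 0 0 1" --pt "0 -0.01 0 0 0 0 1"

```text
clock: 7.5
position: [0.5688, -0.1017, 0.0278]
tool_rot: [3.142, 0.0, -0.295]
force: [-0.8, -2.5, -1.2]
grip_width: -0.0001
finger_force: 1.4
```

```bash
python3 go.py .21,.028;python3 -c "
from h import *
im=cv2.cvtColor(grab_frame('side'),cv2.COLOR_RGB2BGR)[200:350,220:400]
cv2.imwrite('pics/s3.png',cv2.resize(im,None,fx=4,fy=4,interpolation=cv2.INTER_CUBIC))"
```

```text
clock 7.5 along 0.2071401424747796 lat -8.615536811809105e-05 z 0.02779577642089632 F rail -2.654639437723611 [-0.82299145 -2.52441223 -1.17263638] w -0.00013845810695081146
rot [0.     0.     0.0001]
.21,.028 [ 0.0002 -0.0057 -0.0004]
```

View pics/s3.png

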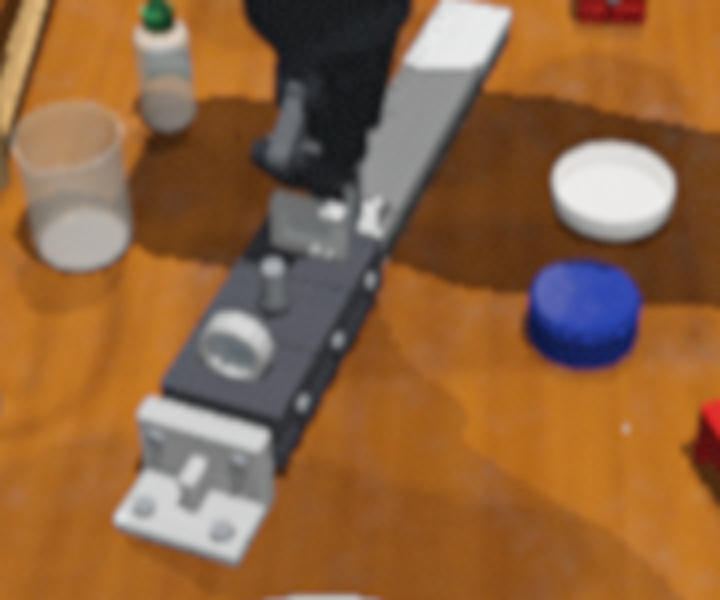

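The lens carrier's front edge, at about (270,410) in the crop, is now only a few mm from the stop. I'll creep forward and watch the force.

Call:
play_rows --pt "0 -0.0015 0 0 0 0 1" --pt "0 -0.003 0 0 0 0 1" --pt "0 -0.0045 0 0 0 0 1" --pt "0 -0.006 0 0 0 0 1"

```text
clock: 7.95
position: [0.5697, -0.0988, 0.0278]
tool_rot: [3.142, -0.0, -0.295]
force: [-0.2, -2.9, -1.5]
grip_width: 0.0001
finger_force: 1.4
```

Call:
play_rows --pt "0 -0.0015 0 0 0 0 1" --pt "0 -0.003 0 0 0 0 1" --pt "0 -0.004 0 0 0 0 1"

```text
clock: 8.25
position: [0.5703, -0.0968, 0.0278]
tool_rot: [-3.142, 0.0, -0.295]
force: [0.0, -2.4, -0.3]
grip_width: 0.0004
finger_force: 1.4
```

Call:
play_rows --pt "0 -0.0015 0 0 0 0 1" --pt "0 -0.003 0 0 0 0 1" --pt "0 -0.004 0 0 0 0 1"

```text
clock: 8.55
position: [0.5709, -0.0949, 0.0278]
tool_rot: [-3.142, 0.0, -0.295]
force: [-0.4, -3.1, -1.1]
grip_width: -0.0001
finger_force: 1.4
```

Call:
play_rows --pt "0 -0.0015 0 0 0 0 1" --pt "0 -0.003 0 0 0 0 1"

```text
clock: 8.75
position: [0.5709, -0.0942, 0.0277]
tool_rot: [3.141, 0.001, -0.295]
force: [-4.3, -8.0, -1.7]
grip_width: 0.0001
finger_force: 4.6
```

Call:
play_rows --pt "0 -0.0015 0 0 0 0 1" --pt "0 -0.003 0 0 0 0 1"

```text
clock: 8.95
position: [0.5708, -0.094, 0.0277]
tool_rot: [3.139, 0.001, -0.296]
force: [-5.9, -15.4, 1.2]
grip_width: 0.0003
finger_force: 7.9
```

The force rose to 16 N and the tool stopped moving, so the train is home. I'll hold briefly, then back off slowly and lift clear.

Call:
play_rows --pt "0 -0.001 0 0 0 0 1" --pt "0 -0.001 0 0 0 0 1" --pt "0 0.003 0 0 0 0 1" --pt "0 0.008 0 0 0 0 1" --pt "0 0.02 0 0 0 0 1" --pt "0 0.05 0 0 0 0 1" --pt "0 0.09 0 0 0 0 1" --pt "0 0.12 -0.04 0 0 0 1" --pt "0 0.15 -0.1 0 0 0 1" --pt "0 0.2 -0.17 0 0 0 1"

```text
clock: 9.95
position: [0.5419, -0.1882, 0.1132]
tool_rot: [-3.141, 0.001, -0.294]
force: [0.7, 0.6, -0.0]
grip_width: -0.0002
finger_force: 0.0
```

Call:
play_rows --pt "0 0.06 -0.07 0 0 0 1" --pt "0 0.12 -0.14 0 0 0 1" --pt "0 0.18 -0.18 0 0 0 1" --pt "0 0.24 -0.2 0 0 0 1" --pt "0 0.24 -0.2 0 0 0 1" --pt "0 0.24 -0.2 0 0 0 1"

```text
clock: 10.55
position: [0.5071, -0.3037, 0.2128]
tool_rot: [-3.142, -0.0, -0.297]
force: [-0.3, 0.9, -0.0]
grip_width: 0.0
finger_force: 0.0
```

```bash
python3 -c "
from h import *
a=cv2.cvtColor(grab_frame('side'),cv2.COLOR_RGB2BGR)[200:350,230:380]
b=cv2.cvtColor(grab_frame('top'),cv2.COLOR_RGB2BGR)[165:315,175:325]
cv2.imwrite('pics/f.png',cv2.resize(np.hstack([a,b]),(800,400),interpolation=cv2.INTER_CUBIC))"
```

```text
(no output)
```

View pics/f.png

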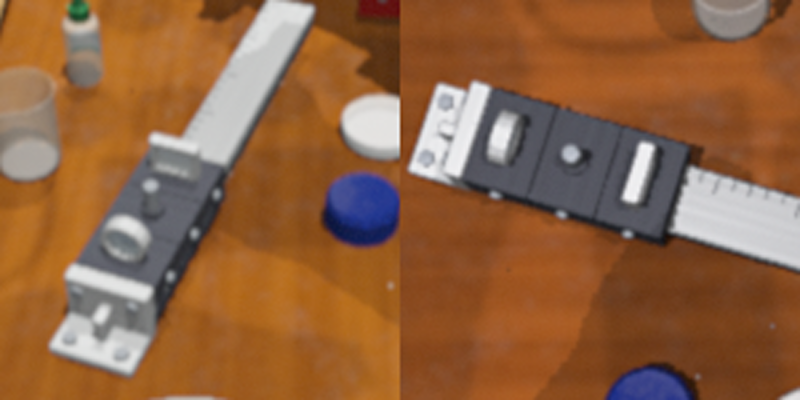

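The train is home against the stop, at about (490,130) in the right half, with no gaps, and the objects beside the rail haven't moved. The arm is clear, so I'm handing in.

```bash
python3 -c "
from workcell import *
print(job_done())"
```

```text
the job is handed in; nothing more can be done
None
```

I pushed the three-carrier train home against the end stop by its rear (filter) carrier; the last pictures show no gaps and nothing beside the rail moved, the arm is clear, and the job is handed in at about 10.7 s.

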